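Load the spectrometer's spacer magazines

TASK

Load the four plain round white spacers into the two clear tube magazines: the two wide ones into the wide tube and the two slim ones into the slim tube, in each tube the long spacer at the bottom and the short one on top of it, standing upright and let go. Leave the flanged sleeve, the square block, the cone and the steel nut where they are.

Things in the scene. Friction and masses are not known exactly. Their poses are not given: they have to be found in the camera images.
- wide_long_center (a point): Wide long spacer: plain round white plastic spacer standing on end, diameter 42 mm, height 56 mm, with a shallow round hole in its top; loose, 25 to 160 g. This point is its centre, half-way up; z is its axis. It goes into the magazine of its own width.
- wide_short_center (a point): Wide short spacer: plain round white plastic spacer standing on end, diameter 42 mm, height 34 mm, with a shallow round hole in its top; loose, 25 to 160 g. This point is its centre, half-way up; z is its axis. It goes into the magazine of its own width.
- slim_long_center (a point): Slim long spacer: plain round white plastic spacer standing on end, diameter 28 mm, height 56 mm, with a shallow round hole in its top; loose, 25 to 160 g. This point is its centre, half-way up; z is its axis. It goes into the magazine of its own width.
- slim_short_center (a point): Slim short spacer: plain round white plastic spacer standing on end, diameter 28 mm, height 34 mm, with a shallow round hole in its top; loose, 25 to 160 g. This point is its centre, half-way up; z is its axis. It goes into the magazine of its own width.
- wide_magazine: Wide tube magazine: fixed to the bench; an upright clear tube with a dark flared rim on an aluminium foot 100 x 84 x 12 mm. Bore 47 mm in diameter, vertical. Origin on the tube's axis at bench level, z up along the tube. Inner floor 12 mm above the origin, rim 92 mm above it; the top 8 mm flare out to 63 mm at the rim (outer diameter 71 mm or less). A part let go in the mouth slides down by its own weight; a loaded pair (56 + 34 mm) stands 10 mm proud of the rim.
- slim_magazine: Slim tube magazine: fixed to the bench; an upright clear tube with a dark flared rim on an aluminium foot 100 x 84 x 12 mm. Bore 33 mm in diameter, vertical. Origin on the tube's axis at bench level, z up along the tube. Inner floor 12 mm above the origin, rim 92 mm above it; the top 8 mm flare out to 49 mm at the rim (outer diameter 57 mm or less). A part let go in the mouth slides down by its own weight; a loaded pair (56 + 34 mm) stands 10 mm proud of the rim.
- flanged_sleeve: White sleeve with a foot flange, not a spacer: flange 48 mm across and 9 mm thick, stem 26 mm in diameter, 42 mm high in all. Loose; leave it where it is. Origin at the centre of its underside.
- square_block: White square block, not a spacer: 36 x 36 mm, 38 mm high. Loose; leave it where it is. Origin at the centre of its underside.
- plastic_cone: White cone, not a spacer: 44 mm across the foot, 18 mm across the flat top, 40 mm high. Loose; leave it where it is. Origin at the centre of its underside.
- hex_nut: Steel six-sided nut lying flat, 36 mm across flats, 20 mm high. Loose; leave it where it is. Origin at the centre of its underside.

How it is judged:
At the end, for the whole second after the job is handed in: In each tube the long spacer of its width rests on the floor and the short one on it (centres 40 and 85 mm above the magazine's origin, within 6 mm; within 8 mm of its axis; upright within 0.15 rad), at rest and released; the other four parts within 30 mm of their starts (horizontal distance between each of wide_long_center, wide_short_center and wide_magazine below 0.008 m and z of wide_long_center in the frame of wide_magazine between 0.034 and 0.046 m and angle between the z axis of each of wide_long_center, wide_short_center and the z axis of wide_magazine, either way round below 0.15 rad and linear speed of each of wide_long, wide_short, slim_long, slim_short below 0.02 m/s and contact force between each of wide_long, wide_short, slim_long, slim_short and the fingers below 0.05 N and z of wide_short_center in the frame of wide_magazine between 0.079 and 0.091 m and horizontal distance between each of slim_long_center, slim_short_center and slim_magazine below 0.008 m and z of slim_long_center in the frame of slim_magazine between 0.034 and 0.046 m and angle between the z axis of each of slim_long_center, slim_short_center and the z axis of slim_magazine, either way round below 0.15 rad and z of slim_short_center in the frame of slim_magazine between 0.079 and 0.091 m and distance of each of flanged_sleeve, square_block, plastic_cone, hex_nut from where it was at the start of the episode below 0.03 m); the robot touches nothing.
It fails at once if the flanged sleeve is pushed away or carried off (more than 30 mm) (distance of flanged_sleeve from where it was at the start of the episode above 0.03 m).
It fails at once if the square block is pushed away or carried off (more than 30 mm) (distance of square_block from where it was at the start of the episode above 0.03 m).
It fails at once if the cone is pushed away or carried off (more than 30 mm) (distance of plastic_cone from where it was at the start of the episode above 0.03 m).
It fails at once if the steel nut is pushed away or carried off (more than 30 mm) (distance of hex_nut from where it was at the start of the episode above 0.03 m).
It also fails if it takes over 99 s, if anything falls off the work surface, if the arm or the gripper's body presses on something with over 40 N, if the wrist force passes 120 N, or if a joint passes its speed limit or range.

ROBOT

A 7-joint arm with a two-finger parallel gripper is mounted at the origin on the work surface. World frame = base frame: x ahead of the robot, y to its left, z up, the work surface at z = 0. Lengths are in m, angles in rad, forces in N, time in s.
With the tool pointing down it reaches from about 0.35 to 0.9 m from the base axis. Payload 19.9 kg.
Tool frame: the origin (TCP) lies at the very end of the fingers, on their centre line; the grasp point (between the pads) lies 19 mm behind it; y points along the fingers, x is the direction in which the jaws open and shut, and the axes are right-handed (so a half turn about y gives the same grasp; the last joint's range is limited). The gripper opens to 85 mm and grips with 20 to 120 N. Pads are 22 mm wide; open, the fingers measure 114 mm over their backs; the gripper's body (76 mm by 85 mm) begins 54 mm behind the grasp point. The pads swing forward as they close: fully open they stand 13 mm farther back than shut.
Start: joints at [1.25, 0.417, -0.01, 1.614, 0.005, 1.111, -0.053], TCP at [0.173, -0.601, 0.231] pointing down, gripper open.
Joint ranges: [-2.81, 2.81], [-0.39, 2.02], [-1.27, 1.25], [0.06, 2.57], [-1.19, 4.33], [0.19, 2], [-2.82, 2.82]. Speed limits (rad/s): [1.89, 1.89, 2.39, 2.39, 3.01, 3.01, 3.01].

INTERFACE

Orientations are given as [roll, pitch, yaw] about the fixed x, y, z axes, in that order (R = Rz(yaw) Ry(pitch) Rx(roll)).
In Python, from bench import ctrl gives the robot as it stands.
- The arm moves only by the shell command python3 -m jog 'ROWS' [FORCE]. ROWS is JSON, a list of rows, each a list of 7 numbers: the closure, from -1 (fully open) to 1 (shut), so that 0 is half open, then the shift along the tool's x, y, z in m, then the turn, a rotation vector about the tool's x, y, z in degrees. A call has 1 to 20 rows; each row is the pose to reach, as a shift and turn from the pose measured when the call began, along the tool's axes at that moment; what a row does not reach only later rows make up. A row lasts 1/10 s, in which the tool goes at most 50 mm and 8.59 degrees, less where a joint would pass 70% of its speed; a pose out of reach is approached as far as the arm can. A call with a gripper value outside its range is refused whole. The fingers move at their own pace and stop on an object; FORCE is the grip in N (left out, the last holds). Time passes only in rows, so rows that repeat a pose let the fingers close. It gives the time, the measured TCP pose, the force and the opening at its end, in the units of the state.
- ctrl.read_state(): the state, without advancing time (a new reading comes with each control period).
- ctrl.read_camera(name): name is "scene" or "top"; returns the picture (420x560x3 uint8, red, green, blue); there is no depth.
- ctrl.camera_params(name): a dict with "fovy" (degrees; the focal length in pixels is half the picture's height over the tangent of half this angle, whatever the lens; pixels are square), "cx", "cy" (the principal point, pixels), "dist_coeffs" ([k1, k2, p1, p2, k3] as OpenCV has them; the pictures are not rectified), "R" (3x3) and "t" (3): a world point X has camera coordinates R X + t. Camera axes: x right, y down, z forward; pixel columns grow to the right and rows downward; lengths in m; the calibration is good to about 2 mm. A picture is of the moment at which its call begins. camera_params takes no time and is no camera call.
- ctrl.close_job(): hands the job in, once; it reports no verdict.
The state is a dict: "time_s": time; "joint_positions": joint angles; "dq": joint speeds; "tau": joint torques, N m; "eef_pos": TCP position; "eef_rot": TCP orientation; "wrist_force": force on the tool from outside, world axes, zero at the start; "moment": the same for the moment, N m; "width": finger opening in m.
Only numpy, scipy, OpenCV 4.12 (cv2) and the standard library are available. Lean on these libraries where they do the work, as an engineer would, in place of code of your own. Each camera call takes 0.05 s, during which the arm holds its last target.

## Working session

There is one attempt and no reset: what is moved stays moved. The work goes in short steps, Python scripts to look and compute and a shell command to move; the robot and the scene stay as the last step left them, time stands still between calls to the robot, and variables do not carry over. Pictures are saved under pics/ and viewed, and the job is handed in when it is done.

```bash
ls; mkdir -p pics; python3 - <<'E'
from bench import ctrl
import cv2,numpy as np
s=ctrl.read_state()
for k,v in s.items(): print(k,np.round(v,4))
for n in("scene","top"):
    p=ctrl.camera_params(n);print(n,p)
    im=ctrl.read_camera(n);cv2.imwrite(f"pics/{n}0.png",im[:,:,::-1])
E
```

```text
pics
time_s 0.0
joint_positions [ 1.2495  0.418  -0.0103  1.6141  0.0047  1.1107 -0.053 ]
dq [ 0.0001  0.0009 -0.0006 -0.0001  0.0006 -0.0023 -0.0017]
tau [ 6.00000e-04 -8.64446e+01  6.79100e-01 -4.34903e+01  1.92000e-02
  7.40000e-03  0.00000e+00]
eef_pos [ 0.1725 -0.6004  0.2307]
eef_rot [-1.5709e+00  1.2000e-03 -1.2910e+00]
wrist_force [ 0.1617 -0.7736  0.1058]
moment [ 0.0202  0.0481 -0.0389]
width 0.0855
scene {'fovy': 54.542454404601145, 'cx': 277.31828078332296, 'cy': 211.61549804673118, 'dist_coeffs': array([0.02794079, 0.        , 0.        , 0.        , 0.        ]), 'R': array([[-0.87741417,  0.47968904,  0.0065429 ],
       [ 0.38127159,  0.70554367, -0.59736096],
       [-0.2911638 , -0.52163834, -0.80194581]]), 't': array([ 0.48810109, -0.2096622 ,  1.14524813])}
top {'fovy': 55.31561962599697, 'cx': 284.0507645716013, 'cy': 213.733825446975, 'dist_coeffs': array([-0.03381173,  0.        ,  0.        ,  0.        ,  0.        ]), 'R': array([[ 0.01560638, -0.99969729,  0.01902011],
       [-0.99541132, -0.01732993, -0.09410623],
       [ 0.09440736, -0.01746418, -0.99538046]]), 't': array([-0.00187464,  0.59790961,  0.96716031])}
```

View pics/scene0.png

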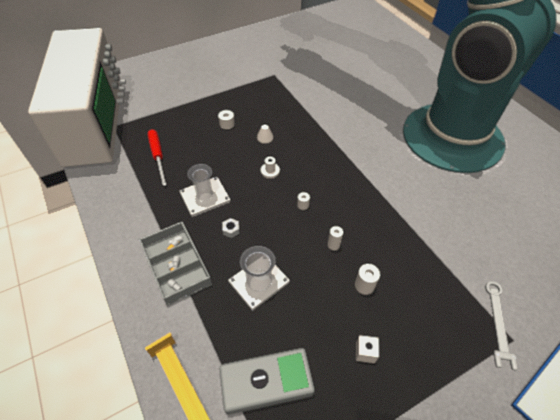

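View pics/top0.png

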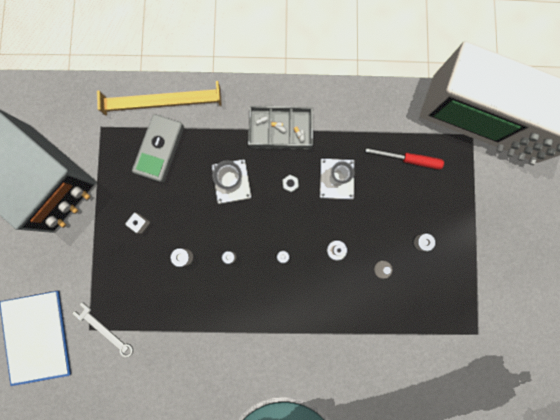

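The scene view shows the square block at (368,348), wide long at (367,278), slim long at (335,237) and slim short at (303,200). The sleeve is at (270,167), the cone at (264,133), the wide short at (227,119) and the nut at (231,227). The wide tube rim is at (257,262) and the slim rim at (200,172). The top view agrees with this layout. I'll zoom in to pick the top faces.

```bash
python3 - <<'E'
import cv2,numpy as np
T=cv2.imread("pics/top0.png");S=cv2.imread("pics/scene0.png")
def tiles(im,cs,name,r=25,z=7):
    ts=[]
    for (u,v) in cs:
        c=cv2.resize(im[v-r:v+r,u-r:u+r],None,fx=5.2,fy=5.2,interpolation=cv2.INTER_CUBIC)
        for k in range(0,50,10): cv2.putText(c,str(u-r+k),(int(k*5.2),10),0,.35,(0,255,255));cv2.putText(c,str(v-r+k),(0,int(k*5.2)+4),0,.35,(0,255,0))
        ts.append(c)
    cv2.imwrite(name,np.vstack([np.hstack(ts[:3]),np.hstack(ts[3:])]))
tiles(T,[(180,257),(228,257),(283,257),(427,242),(230,178),(340,176)],"pics/zt.png")
tiles(S,[(367,278),(335,237),(303,200),(227,119),(257,262),(202,180)],"pics/zs.png")
E
```

```text
(no output)
```

View pics/zt.png

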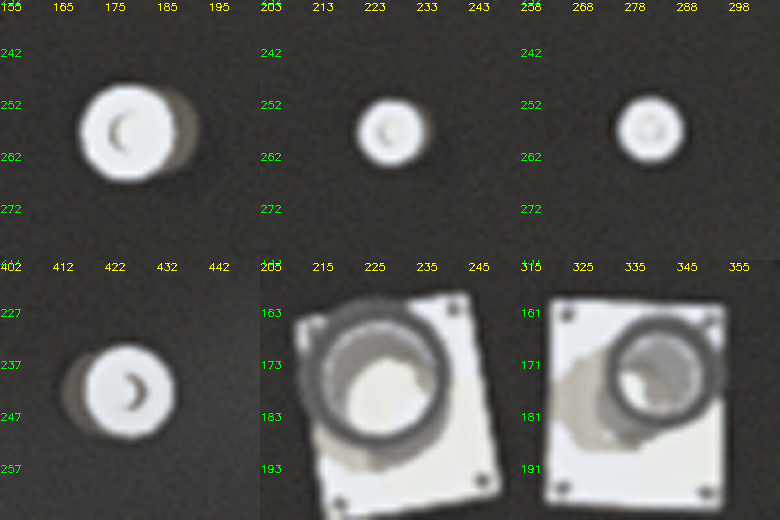

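View pics/zs.png

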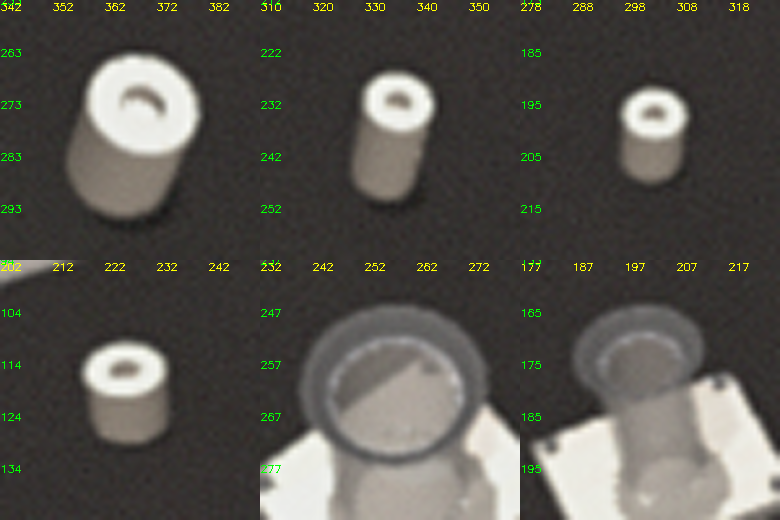

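```bash
cat >h.py <<'E'
import cv2,numpy as np
from bench import ctrl
def KD(n):
    p=ctrl.camera_params(n);f=210/np.tan(np.radians(p['fovy']/2))
    return np.array([[f,0,p['cx']],[0,f,p['cy']],[0,0,1.]]),np.array(p['dist_coeffs']),np.array(p['R']),np.array(p['t'])
def und(n,pts):
    K,d,R,t=KD(n);return cv2.undistortPoints(np.array(pts,float).reshape(-1,1,2),K,d).reshape(-1,2)
def tri(a,b):
    P=[]
    for n in("top","scene"):
        _,_,R,t=KD(n);P.append(np.c_[R,t])
    X=cv2.triangulatePoints(P[0],P[1],und("top",[a])[0].reshape(2,1),und("scene",[b])[0].reshape(2,1)).ravel();return X[:3]/X[3]
def plane(n,pts,z):
    _,_,R,t=KD(n);q=und(n,pts);d=np.c_[q,np.ones(len(q))]@R;c=-R.T@t
    return c+d*((z-c[2])/d[:,2])[:,None]
def proj(n,X):
    K,d,R,t=KD(n);return cv2.projectPoints(np.array(X,float).reshape(-1,3),cv2.Rodrigues(R)[0],t,K,d)[0].reshape(-1,2)
def circ(P):
    A=np.c_[2*P[:,:2],np.ones(len(P))];s=np.linalg.lstsq(A,(P[:,:2]**2).sum(1),rcond=None)[0]
    return s[:2],np.sqrt(s[2]+s[:2]@s[:2])
def face(im,uv,th,r=22):
    g=cv2.cvtColor(im,cv2.COLOR_BGR2GRAY);u,v=uv
    z=cv2.resize(g[v-r:v+r,u-r:u+r],None,fx=4,fy=4,interpolation=cv2.INTER_CUBIC)
    c,_=cv2.findContours((z>th).astype(np.uint8),cv2.RETR_EXTERNAL,cv2.CHAIN_APPROX_NONE)
    c=max(c,key=cv2.contourArea);c=cv2.convexHull(c).reshape(-1,2)
    # dense hull edge
    m=np.zeros(z.shape,np.uint8);cv2.fillPoly(m,[c],1);c=cv2.findContours(m,0,cv2.CHAIN_APPROX_NONE)[0][0].reshape(-1,2)
    pts=(c+.5)/4-.5+[u-r,v-r]
    return pts,cv2.fitEllipse(pts.astype(np.float32))[0]
E
python3 - <<'E'
from h import *
T=cv2.imread("pics/top0.png");S=cv2.imread("pics/scene0.png")
for nm,a,b,z in [("WL",(180,257),(367,272),.056),("SL",(228,257),(335,232),.056),("SS",(283,257),(302,197),.034),("WS",(427,242),(224,115),.034),]:
    pa,ca=face(T,a,150);pb,cb=face(S,b,190)
    X=tri(ca,cb)
    print(nm,np.round(ca,1),np.round(cb,1),np.round(X,4), "circ", [ (np.round(c,4),round(2*r,4)) for c,r in (circ(plane("top",pa,z)),circ(plane("scene",pb,z)))])
for nm,a,b in [("WM",(226.9,174.9),(257.7,261)),("SM",(342.8,172.4),(199.7,173.3))]:
    print(nm,np.round(tri(a,b),4),plane("top",[a],.092).round(4),plane("scene",[b],.092).round(4))
E
```

```text
WL [179.2 257.1] [368.9 272.8] [0.4868 0.257  0.0563] circ [(array([0.4871, 0.2569]), np.float64(0.0427)), (array([0.4862, 0.2568]), np.float64(0.041))]
SL [227.8 257. ] [336.2 231.4] [0.4889 0.1413 0.0562] circ [(array([0.4892, 0.1411]), np.float64(0.0288)), (array([0.4884, 0.1413]), np.float64(0.0268))]
SS [282.6 256.5] [303.4 196.6] [0.492  0.0103 0.0348] circ [(array([0.4923, 0.01  ]), np.float64(0.0284)), (array([0.4912, 0.0098]), np.float64(0.0265))]
WS [426.3 241.8] [225.5 114.8] [ 0.5332 -0.3454  0.0348] circ [(array([ 0.5334, -0.3459]), np.float64(0.0421)), (array([ 0.5325, -0.3464]), np.float64(0.0404))]
WM [0.6803 0.1446 0.0923] [[0.6808 0.1444 0.092 ]] [[0.6799 0.1447 0.092 ]]
SM [ 0.692  -0.128   0.0877] [[ 0.692  -0.1278  0.092 ]] [[ 0.6922 -0.1234  0.092 ]]
```

```bash
python3 - <<'E'
from h import *
T=cv2.imread("pics/top0.png");S=cv2.imread("pics/scene0.png")
def til(im,n,c,D,XY):
    u,v=c;r=20;k=15
    z=cv2.resize(im[v-r:v+r,u-r:u+r],None,fx=k,fy=k,interpolation=cv2.INTER_CUBIC)
    z=np.clip(z*1.5,0,255).astype(np.uint8)
    for zz,d in D:
        a=np.linspace(0,2*np.pi,80);P=np.c_[XY[0]+d/2*np.cos(a),XY[1]+d/2*np.sin(a),0*a+zz]
        q=((proj(n,P)-[u-r,v-r]+.5)*k).astype(int)
        for p in q: cv2.circle(z,tuple(map(int,p)),1,(0,0,255),-1)
    return cv2.resize(z,(400,400))
w=til(T,"top",(228,176),[(.092,.071),(.084,.047)],(.6803,.1446))
x=til(S,"scene",(258,262),[(.092,.071),(.084,.047)],(.6803,.1446))
y=til(T,"top",(342,174),[(.092,.057),(.084,.033)],(.692,-.126))
q=til(S,"scene",(200,176),[(.092,.057),(.084,.033)],(.692,-.126))
cv2.imwrite("pics/r.png",cv2.resize(np.vstack([np.hstack([w,x]),np.hstack([y,q])]),(600,600)))
E
```

```text
(no output)
```

View pics/r.png

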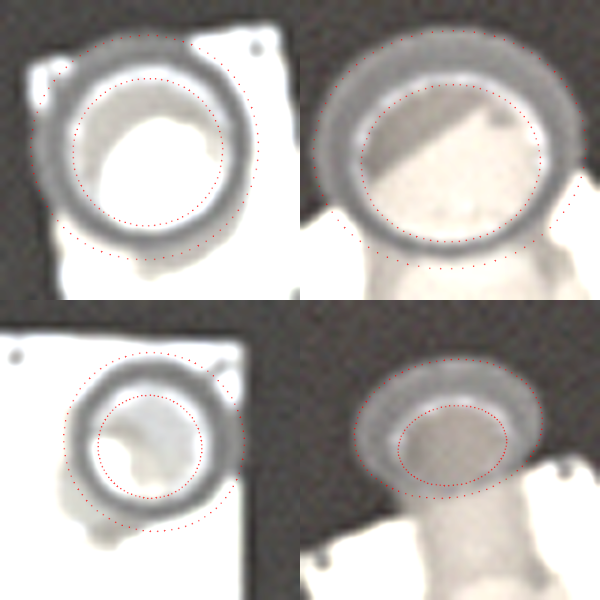

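```bash
python3 - <<'E'
from h import *
for nm,a,b in [("WM",(226.3,174.4),(257.2,260.5)),("SM",(342.0,171.8),(199.2,172.4))]:
    print(nm,np.round(tri(a,b),4),plane("top",[a],.092).round(4),plane("scene",[b],.092).round(4))
from scipy.spatial.transform import Rotation as Ro
s=ctrl.read_state();R=Ro.from_euler('xyz',s['eef_rot']).as_matrix();print(R.round(3))
E
```

```text
WM [0.6812 0.1453 0.096 ] [[0.682  0.1458 0.092 ]] [[0.6802 0.1432 0.092 ]]
SM [ 0.6928 -0.1255  0.0935] [[ 0.6934 -0.1259  0.092 ]] [[ 0.6921 -0.1265  0.092 ]]
[[ 0.276 -0.     0.961]
 [-0.961  0.001  0.276]
 [-0.001 -1.    -0.   ]]
```

```bash
python3 -m jog '[[-1,-0.2,0.02,0.14,0,-20,0],[-1,-0.3,0.02,0.21,0,-30,0],[-1,-0.4,0.02,0.28,0,-40,0],[-1,-0.5,0.02,0.36,0,-55,0],[-1,-0.737,0.03,0.539,0,-74,0],[-1,-0.737,0.03,0.539,0,-74,0],[-1,-0.737,0.03,0.539,0,-74,0],[-1,-0.737,0.03,0.539,0,-74,0],[-1,-0.737,0.03,0.539,0,-74,0],[-1,-0.737,0.03,0.539,0,-74,0],[-1,-0.737,0.03,0.539,0,-74,0],[-1,-0.737,0.03,0.539,0,-74,0],[-1,-0.737,0.03,0.539,0,-74,0],[-1,-0.737,0.03,0.539,0,-74,0],[-1,-0.737,0.03,0.539,0,-74,0],[-1,-0.737,0.03,0.539,0,-74,0],[-1,-0.737,0.03,0.539,0,-74,0],[-1,-0.737,0.03,0.539,0,-74,0],[-1,-0.737,0.03,0.539,0,-74,0],[-1,-0.737,0.03,0.539,0,-74,0]]' 40
```

```text
time_s: 2.1
eef_pos: [0.4866, 0.2591, 0.2008]
eef_rot: [-1.569, 0.002, 0.004]
wrist_force: [-1.1, 1.0, -0.7]
width: 0.0851
```

```bash
python3 -m jog '[[-1,0,0.04,-0.002,0,0,0],[-1,0,0.08,-0.002,0,0,0],[-1,0,0.12,-0.002,0,0,0],[-1,0,0.15,-0.002,0,0,0],[-1,0,0.173,-0.002,0,0,0],[-1,0,0.173,-0.002,0,0,0],[-1,0,0.173,-0.002,0,0,0],[0.6,0,0.173,-0.002,0,0,0],[0.6,0,0.173,-0.002,0,0,0],[0.6,0,0.173,-0.002,0,0,0],[0.6,0,0.173,-0.002,0,0,0],[0.6,0,0.173,-0.002,0,0,0],[0.6,0,0.173,-0.002,0,0,0],[0.6,0,0.173,-0.002,0,0,0]]' 40
```

```text
time_s: 3.5
eef_pos: [0.4867, 0.2574, 0.0288]
eef_rot: [-1.569, 0.001, 0.003]
wrist_force: [-1.7, -3.4, 12.1]
width: 0.041
```

```bash
python3 -m jog '[[0.6,0,-0.04,0,0,0,0],[0.6,0,-0.08,0,0,0,0],[0.6,0,-0.12,0,0,0,0],[0.6,0.02,-0.132,-0.01,0,0,0],[0.6,0.06,-0.132,-0.035,0,0,0],[0.6,0.1,-0.132,-0.058,0,0,0],[0.6,0.14,-0.132,-0.081,0,0,0],[0.6,0.17,-0.132,-0.1,0,0,0],[0.6,0.194,-0.132,-0.112,0,0,0],[0.6,0.194,-0.132,-0.112,0,0,0],[0.6,0.194,-0.132,-0.112,0,0,0]]'
cat >shot.py <<'E'
import sys
from h import *
n,cam,u,v,r=sys.argv[1],sys.argv[2],*map(int,sys.argv[3:6])
im=ctrl.read_camera(cam)[:,:,::-1];cv2.imwrite(f"pics/{n}_full.png",im)
c=im[max(v-r,0):v+r,max(u-r,0):u+r];cv2.imwrite(f"pics/{n}.png",cv2.resize(c,None,fx=500/(2*r),fy=500/(2*r),interpolation=cv2.INTER_CUBIC))
E
python3 shot.py a_s scene 257 250 50;python3 shot.py a_t top 226 175 60; cd pics; python3 -c "
import cv2,numpy as np
a,b=[cv2.resize(cv2.imread(f),(400,400)) for f in('a_s.png','a_t.png')];cv2.imwrite('a.png',np.hstack([a,b]))"
```

```text
time_s: 4.6
eef_pos: [0.681, 0.1459, 0.1602]
eef_rot: [-1.568, 0.001, 0.003]
wrist_force: [-0.3, 0.4, -1.3]
width: 0.0407
```

View pics/a.png

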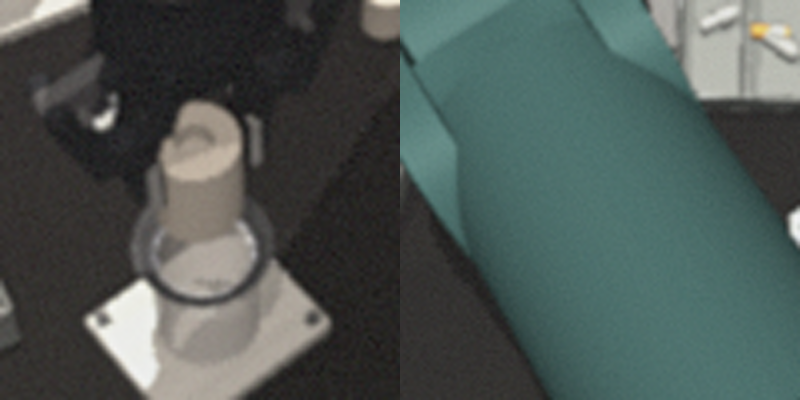

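The scene view shows the spacer held upright, right above the wide rim (about (258,247) in full-frame pixels). The arm blocks the top view. I'll lower it in and check the force before releasing.

```bash
python3 -m jog '[[0.6,0,0.02,-0.001,0,0,0],[0.6,0,0.03,-0.001,0,0,0],[0.6,0,0.04,-0.001,0,0,0],[0.6,0,0.05,-0.001,0,0,0],[0.6,0,0.06,-0.001,0,0,0],[0.6,0,0.063,-0.001,0,0,0],[0.6,0,0.063,-0.001,0,0,0],[0.6,0,0.063,-0.001,0,0,0]]'; python3 shot.py b scene 257 250 50
```

```text
time_s: 5.5
eef_pos: [0.6806, 0.146, 0.098]
eef_rot: [-1.568, 0.001, 0.005]
wrist_force: [-0.2, 0.2, -0.5]
width: 0.0409
```

View pics/b.png

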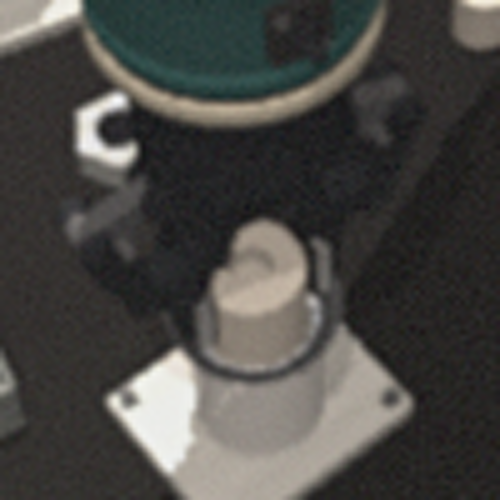

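The spacer sits inside the mouth with no contact force, so I can release it.

```bash
python3 -m jog '[[-1,0,0,0,0,0,0],[-1,0,0,0,0,0,0],[-1,0,0,0,0,0,0],[-1,0,0,0,0,0,0],[-1,0,0,0,0,0,0],[-1,0,-0.03,0,0,0,0],[-1,0,-0.06,0,0,0,0],[-1,0,-0.1,0,0,0,0],[-1,0,-0.1,0,0,0,0]]'; python3 shot.py c scene 257 250 50
```

```text
time_s: 6.45
eef_pos: [0.6825, 0.1468, 0.2037]
eef_rot: [-1.567, -0.007, 0.005]
wrist_force: [0.1, 1.6, -0.1]
width: 0.0854
```

View pics/c.png

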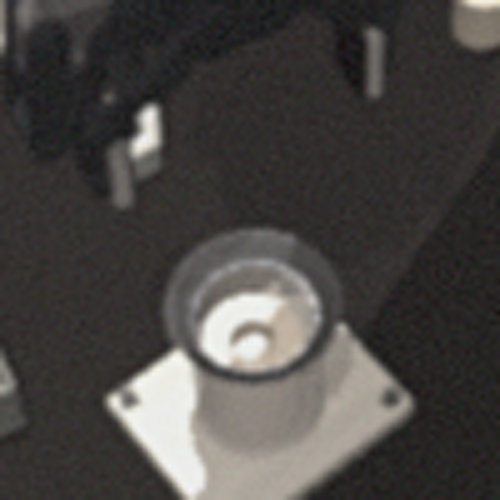

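The wide long spacer has dropped to the floor of the tube, with its hole visible at about (257,268). Next is the wide short.

```bash
python3 -m jog '[[-1,-0.01,0,-0.045,0,0,0],[-1,-0.027,0,-0.09,0,0,0],[-1,-0.041,0,-0.135,0,0,0],[-1,-0.055,0,-0.18,0,0,0],[-1,-0.068,0,-0.225,0,0,0],[-1,-0.082,0,-0.27,0,0,0],[-1,-0.1,0,-0.32,0,0,0],[-1,-0.115,0,-0.37,0,0,0],[-1,-0.13,0,-0.42,0,0,0],[-1,-0.14,0,-0.46,0,0,0],[-1,-0.149,0,-0.492,0,0,0],[-1,-0.149,0,-0.492,0,0,0],[-1,-0.149,0,-0.492,0,0,0],[-1,-0.149,0,-0.492,0,0,0]]'
```

```text
time_s: 7.9
eef_pos: [0.5354, -0.345, 0.1984]
eef_rot: [-1.567, -0.004, 0.006]
wrist_force: [0.6, 0.6, -0.0]
width: 0.0856
```

```bash
python3 -m jog '[[-1,-0.002,0.04,-0.001,0,0,0],[-1,-0.002,0.08,-0.001,0,0,0],[-1,-0.002,0.12,-0.001,0,0,0],[-1,-0.002,0.155,-0.001,0,0,0],[-1,-0.002,0.175,-0.001,0,0,0],[-1,-0.002,0.185,-0.001,0,0,0],[-1,-0.002,0.185,-0.001,0,0,0],[-1,-0.002,0.185,-0.001,0,0,0],[0.6,-0.002,0.185,-0.001,0,0,0],[0.6,-0.002,0.185,-0.001,0,0,0],[0.6,-0.002,0.185,-0.001,0,0,0],[0.6,-0.002,0.185,-0.001,0,0,0],[0.6,-0.002,0.185,-0.001,0,0,0],[0.6,-0.002,0.185,-0.001,0,0,0],[0.6,-0.002,0.185,-0.001,0,0,0]]'
```

```text
time_s: 9.4
eef_pos: [0.5342, -0.3455, 0.0142]
eef_rot: [-1.567, -0.004, 0.006]
wrist_force: [-3.6, 1.7, 9.0]
width: 0.041
```

```bash
python3 -m jog '[[0.6,0,-0.04,0,0,0,0],[0.6,0,-0.08,0,0,0,0],[0.6,0,-0.12,0.01,0,0,0],[0.6,0.01,-0.146,0.04,0,0,0],[0.6,0.024,-0.146,0.08,0,0,0],[0.6,0.036,-0.146,0.12,0,0,0],[0.6,0.05,-0.146,0.165,0,0,0],[0.6,0.063,-0.146,0.21,0,0,0],[0.6,0.077,-0.146,0.255,0,0,0],[0.6,0.09,-0.146,0.3,0,0,0],[0.6,0.103,-0.146,0.345,0,0,0],[0.6,0.117,-0.146,0.39,0,0,0],[0.6,0.13,-0.146,0.43,0,0,0],[0.6,0.14,-0.146,0.465,0,0,0],[0.6,0.146,-0.146,0.485,0,0,0],[0.6,0.147,-0.146,0.49,0,0,0],[0.6,0.147,-0.146,0.49,0,0,0],[0.6,0.147,-0.146,0.49,0,0,0]]'; python3 shot.py d scene 257 250 50
```

```text
time_s: 11.2
eef_pos: [0.6776, 0.1434, 0.1624]
eef_rot: [-1.568, -0.004, 0.005]
wrist_force: [-0.6, -0.8, -0.6]
width: 0.0402
```

View pics/d.png

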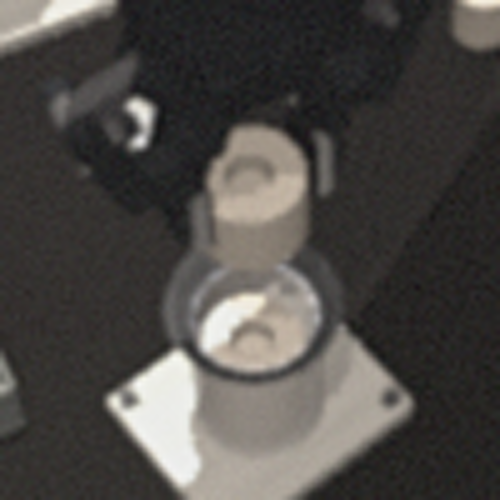

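The wide short is held upright above the wide mouth.

```bash
python3 -m jog '[[0.6,0.0035,0.0,0.002,0,0,0],[0.6,0.0035,0.02,0.002,0,0,0],[0.6,0.0035,0.03,0.002,0,0,0],[0.6,0.0035,0.04,0.002,0,0,0],[0.6,0.0035,0.05,0.002,0,0,0],[0.6,0.0035,0.058,0.002,0,0,0],[0.6,0.0035,0.065,0.002,0,0,0],[0.6,0.0035,0.066,0.002,0,0,0],[0.6,0.0035,0.066,0.002,0,0,0],[0.6,0.0035,0.066,0.002,0,0,0]]'; python3 shot.py e scene 257 250 50
```

```text
time_s: 12.25
eef_pos: [0.6817, 0.1455, 0.0969]
eef_rot: [-1.568, -0.005, 0.005]
wrist_force: [-0.5, -1.1, -0.5]
width: 0.0407
```

View pics/e.png

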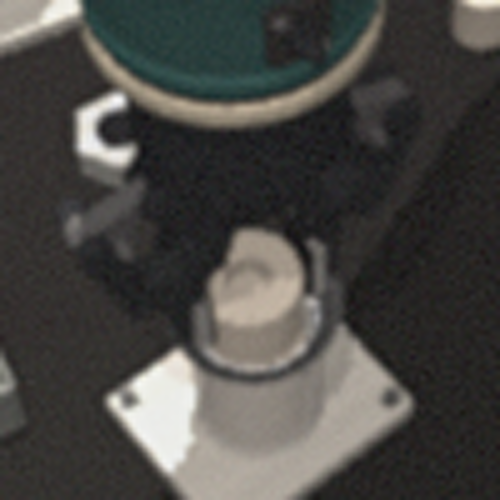

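```bash
python3 -m jog '[[-1,0,0,0,0,0,0],[-1,0,0,0,0,0,0],[-1,0,0,0,0,0,0],[-1,0,0,0,0,0,0],[-1,0,0,0,0,0,0],[-1,0,-0.03,0,0,0,0],[-1,0,-0.06,0,0,0,0],[-1,0,-0.1,0,0,0,0],[-1,0,-0.1,0,0,0,0]]'; python3 shot.py f scene 257 250 50
```

```text
time_s: 13.2
eef_pos: [0.6831, 0.1462, 0.2025]
eef_rot: [-1.566, -0.012, 0.004]
wrist_force: [1.0, 1.1, 0.1]
width: 0.0853
```

View pics/f.png

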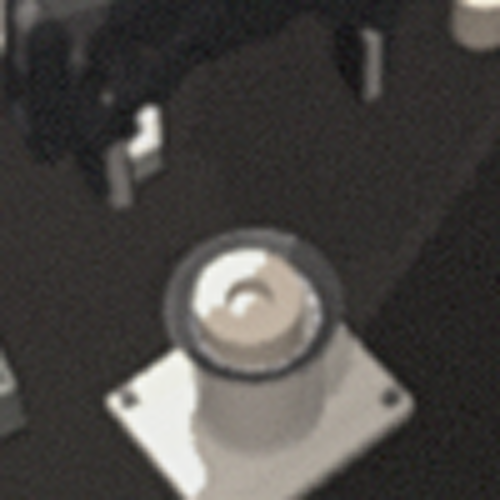

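The wide short has dropped into the bore and stands slightly proud of the rim. Next is the slim long.

```bash
python3 -m jog '[[-1,-0.04,0,-0.001,0,0,0],[-1,-0.08,0,-0.002,0,0,0],[-1,-0.12,0,-0.003,0,0,0],[-1,-0.155,0,-0.004,0,0,0],[-1,-0.18,0,-0.005,0,0,0],[-1,-0.194,0,-0.005,0,0.2,0.5],[-1,-0.194,0,-0.005,0,0.2,0.5],[-1,-0.194,0,-0.005,0,0.2,0.5],[-1,-0.194,0,-0.005,0,0.2,0.5]]'
```

```text
time_s: 14.15
eef_pos: [0.4892, 0.1399, 0.1978]
eef_rot: [-1.567, -0.0, 0.0]
wrist_force: [0.1, -0.2, 1.0]
width: 0.0854
```

```bash
python3 -m jog '[[-1,0,0.04,0.001,0,0,0],[-1,0,0.08,0.001,0,0,0],[-1,0,0.12,0.001,0,0,0],[-1,0,0.15,0.001,0,0,0],[-1,0,0.169,0.001,0,0,0],[-1,0,0.169,0.001,0,0,0],[-1,0,0.169,0.001,0,0,0],[0.9,0,0.169,0.001,0,0,0],[0.9,0,0.169,0.001,0,0,0],[0.9,0,0.169,0.001,0,0,0],[0.9,0,0.169,0.001,0,0,0],[0.9,0,0.169,0.001,0,0,0],[0.9,0,0.169,0.001,0,0,0],[0.9,0,0.169,0.001,0,0,0],[0.9,0,0.169,0.001,0,0,0]]'
```

```text
time_s: 15.65
eef_pos: [0.4895, 0.1416, 0.0292]
eef_rot: [-1.567, -0.001, 0.0]
wrist_force: [-1.4, -1.5, 8.1]
width: 0.0267
```

```bash
python3 -m jog '[[0.9,0,-0.04,0,0,0,0],[0.9,0,-0.08,0,0,0,0],[0.9,0,-0.12,0,0,0,0],[0.9,0.015,-0.132,-0.02,0,0,0],[0.9,0.04,-0.132,-0.053,0,0,0],[0.9,0.066,-0.132,-0.087,0,0,0],[0.9,0.093,-0.132,-0.122,0,0,0],[0.9,0.12,-0.132,-0.157,0,0,0],[0.9,0.146,-0.132,-0.192,0,0,0],[0.9,0.17,-0.132,-0.225,0,0,0],[0.9,0.19,-0.132,-0.25,0,0,0],[0.9,0.203,-0.132,-0.267,0,0,0],[0.9,0.203,-0.132,-0.267,0,0,0],[0.9,0.203,-0.132,-0.267,0,0,0],[0.9,0.203,-0.132,-0.267,0,0,0]]'; python3 shot.py g scene 200 165 40;python3 shot.py g2 scene 257 250 50
```

```text
time_s: 17.15
eef_pos: [0.6921, -0.1249, 0.1604]
eef_rot: [-1.566, -0.001, 0.001]
wrist_force: [1.6, 0.6, -1.3]
width: 0.0267
```

View pics/g.png

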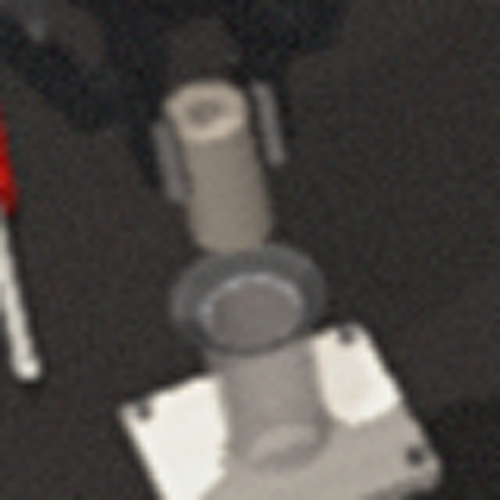

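The slim long is held upright above the slim mouth, lined up with the tube's lean in this view.

```bash
python3 -m jog '[[0.9,0.001,0.02,-0.001,0,0,0],[0.9,0.001,0.03,-0.001,0,0,0],[0.9,0.001,0.04,-0.001,0,0,0],[0.9,0.001,0.05,-0.001,0,0,0],[0.9,0.001,0.06,-0.001,0,0,0],[0.9,0.001,0.064,-0.001,0,0,0],[0.9,0.001,0.064,-0.001,0,0,0],[0.9,0.001,0.064,-0.001,0,0,0]]'; python3 shot.py i scene 200 165 40
```

```text
time_s: 18.05
eef_pos: [0.6935, -0.1257, 0.0969]
eef_rot: [-1.567, -0.001, 0.001]
wrist_force: [-0.4, 0.2, 0.3]
width: 0.0267
```

View pics/i.png

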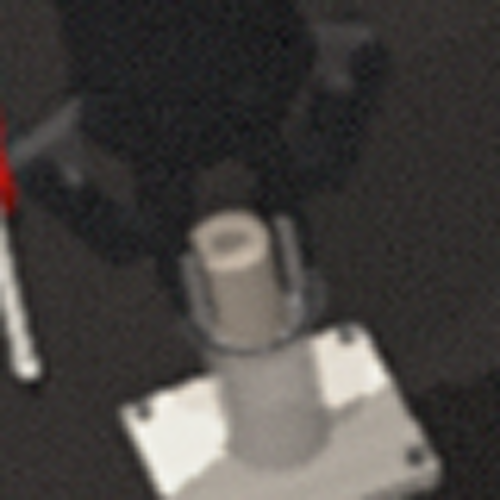

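The slim long is in the mouth with no force, so I'll release it.

```bash
python3 -m jog '[[-1,0,0,0,0,0,0],[-1,0,0,0,0,0,0],[-1,0,0,0,0,0,0],[-1,0,0,0,0,0,0],[-1,0,0,0,0,0,0],[-1,0,0,0,0,0,0],[-1,0,-0.03,0,0,0,0],[-1,0,-0.06,0,0,0,0],[-1,0,-0.1,0,0,0,0],[-1,0,-0.1,0,0,0,0]]'; python3 shot.py j scene 200 175 40
```

```text
time_s: 19.1
eef_pos: [0.6955, -0.1259, 0.2028]
eef_rot: [-1.568, -0.009, 0.001]
wrist_force: [0.0, 0.4, 0.5]
width: 0.0855
```

View pics/j.png

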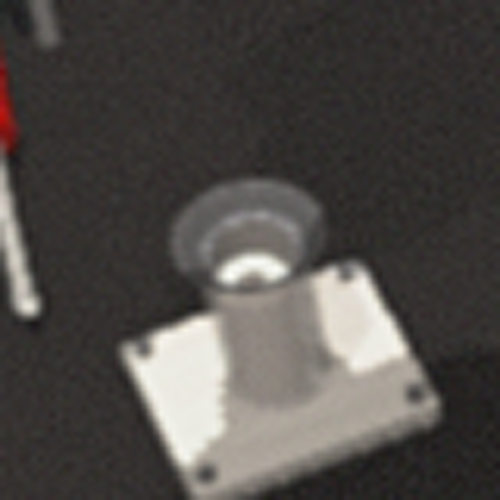

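The slim long has dropped to the floor and its top shows inside the bore. Next is the slim short at (.492, .010).

```bash
python3 -m jog '[[-1,-0.04,0,0.027,0,0,0],[-1,-0.08,0,0.053,0,0,0],[-1,-0.12,0,0.08,0,0,0],[-1,-0.155,0,0.105,0,0,0],[-1,-0.185,0,0.125,0,0,0.5],[-1,-0.204,0,0.136,0,0,0.5],[-1,-0.204,0,0.136,0,0,0.5],[-1,-0.204,0,0.136,0,0,0.5],[-1,-0.204,0,0.136,0,0,0.5]]'
```

```text
time_s: 20.05
eef_pos: [0.491, 0.0091, 0.199]
eef_rot: [-1.567, 0.003, 0.0]
wrist_force: [-0.1, -0.2, 1.4]
width: 0.0849
```

```bash
python3 -m jog '[[-1,0.001,0.04,0.001,0,0,0],[-1,0.001,0.08,0.001,0,0,0],[-1,0.001,0.12,0.001,0,0,0],[-1,0.001,0.155,0.001,0,0,0],[-1,0.001,0.175,0.001,0,0,0],[-1,0.001,0.185,0.001,0,0,0],[-1,0.001,0.185,0.001,0,0,0],[-1,0.001,0.185,0.001,0,0,0],[0.9,0.001,0.185,0.001,0,0,0],[0.9,0.001,0.185,0.001,0,0,0],[0.9,0.001,0.185,0.001,0,0,0],[0.9,0.001,0.185,0.001,0,0,0],[0.9,0.001,0.185,0.001,0,0,0],[0.9,0.001,0.185,0.001,0,0,0],[0.9,0.001,0.185,0.001,0,0,0],[0.9,0.001,0.185,0.001,0,0,0]]'
```

```text
time_s: 21.65
eef_pos: [0.4917, 0.0106, 0.0145]
eef_rot: [-1.568, 0.002, 0.0]
wrist_force: [-2.1, -1.0, 10.3]
width: 0.0261
```

```bash
python3 -m jog '[[0.9,0,-0.04,0,0,0,0],[0.9,0,-0.08,0,0,0,0],[0.9,0,-0.12,0,0,0,0],[0.9,0.02,-0.146,-0.014,0,0,0],[0.9,0.055,-0.146,-0.037,0,0,0],[0.9,0.09,-0.146,-0.061,0,0,0],[0.9,0.125,-0.146,-0.085,0,0,0],[0.9,0.16,-0.146,-0.109,0,0,0],[0.9,0.185,-0.146,-0.126,0,0,0],[0.9,0.201,-0.146,-0.137,0,0,0],[0.9,0.201,-0.146,-0.137,0,0,0],[0.9,0.201,-0.146,-0.137,0,0,0],[0.9,0.201,-0.146,-0.137,0,0,0]]'; python3 shot.py k scene 200 165 40
```

```text
time_s: 22.95
eef_pos: [0.6925, -0.126, 0.1596]
eef_rot: [-1.568, 0.003, 0.001]
wrist_force: [-0.5, -0.8, -0.6]
width: 0.0267
```

View pics/k.png

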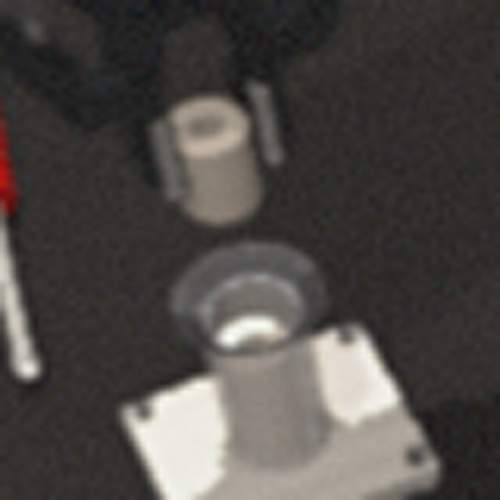

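The slim short is held upright above the slim mouth, so I'll lower it.

```bash
python3 -m jog '[[0.9,0.001,0.02,0,0,0,0],[0.9,0.001,0.03,0,0,0,0],[0.9,0.001,0.04,0,0,0,0],[0.9,0.001,0.05,0,0,0,0],[0.9,0.001,0.058,0,0,0,0],[0.9,0.001,0.063,0,0,0,0],[0.9,0.001,0.064,0,0,0,0],[0.9,0.001,0.064,0,0,0,0],[0.9,0.001,0.064,0,0,0,0]]'; python3 shot.py l scene 200 165 40
```

```text
time_s: 23.9
eef_pos: [0.6937, -0.1259, 0.0962]
eef_rot: [-1.568, 0.002, 0.001]
wrist_force: [-1.0, 0.5, -0.1]
width: 0.0264
```

View pics/l.png

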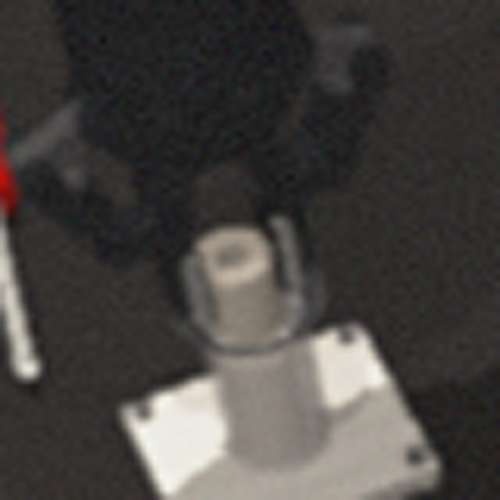

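It is in the mouth with no force. I'll release it, retreat, and move clear of the top view.

```bash
python3 -m jog '[[-1,0,0,0,0,0,0],[-1,0,0,0,0,0,0],[-1,0,0,0,0,0,0],[-1,0,0,0,0,0,0],[-1,0,0,0,0,0,0],[-1,0,0,0,0,0,0],[-1,0,-0.03,0,0,0,0],[-1,0,-0.06,0,0,0,0],[-1,0,-0.1,0,0,0,0],[-1,0,-0.12,0,0,0,0],[-1,-0.04,-0.12,0,0,0,0],[-1,-0.08,-0.12,0,0,0,0],[-1,-0.12,-0.12,-0.03,0,0,0],[-1,-0.16,-0.12,-0.06,0,0,0],[-1,-0.2,-0.12,-0.1,0,0,0],[-1,-0.24,-0.12,-0.14,0,0,0],[-1,-0.27,-0.12,-0.18,0,0,0],[-1,-0.29,-0.12,-0.22,0,0,0],[-1,-0.31,-0.12,-0.26,0,0,0],[-1,-0.32,-0.12,-0.3,0,0,0]]'
python3 -m jog '[[-1,-0.04,0,-0.03,0,0,0],[-1,-0.08,0,-0.06,0,0,0],[-1,-0.12,0,-0.09,0,0,0],[-1,-0.12,0,-0.09,0,0,0],[-1,-0.12,0,-0.09,0,0,0],[-1,-0.12,0,-0.09,0,0,0]]'
python3 - <<'E'
from h import *
for n in("scene","top"): cv2.imwrite(f"pics/{n}9.png",ctrl.read_camera(n)[:,:,::-1])
T=cv2.imread("pics/top9.png");S=cv2.imread("pics/scene9.png")
g=lambda im,u,v,r=25:cv2.resize(im[v-r:v+r,u-r:u+r],(300,300),interpolation=cv2.INTER_CUBIC)
cv2.imwrite("pics/z9.png",np.vstack([np.hstack([g(T,228,176),g(S,258,262)]),np.hstack([g(T,342,174),g(S,200,176)])]))
# expected top-centre pixel of the upper spacers at z=.102
for P in([.681,.145,.102],[.693,-.126,.102]): print(proj("top",P).round(1),proj("scene",P).round(1))
E
```

```text
time_s: 25.95
eef_pos: [0.3718, -0.429, 0.2164]
eef_rot: [-1.569, 0.003, -0.001]
wrist_force: [1.2, -1.2, 0.6]
width: 0.0856
time_s: 26.55
eef_pos: [0.2529, -0.5182, 0.2166]
eef_rot: [-1.569, 0.002, 0.001]
wrist_force: [0.9, 0.0, 0.2]
width: 0.0851
[[226.1 174. ]] [[257.1 258.8]]
[[342.7 171.1]] [[198.3 169.7]]
```

View pics/z9.png

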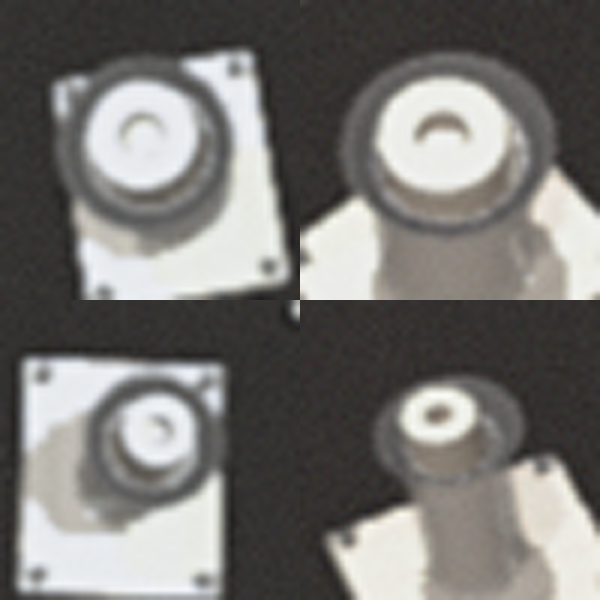

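View pics/top9.png

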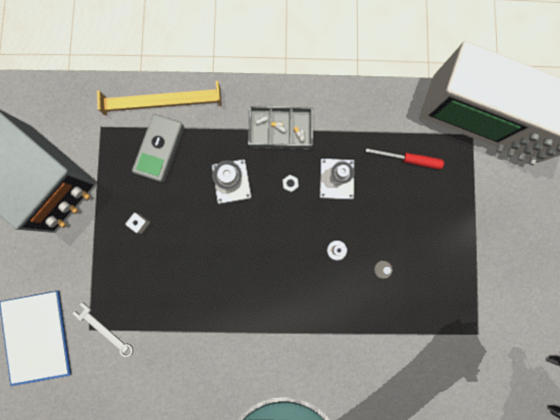

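View pics/scene9.png

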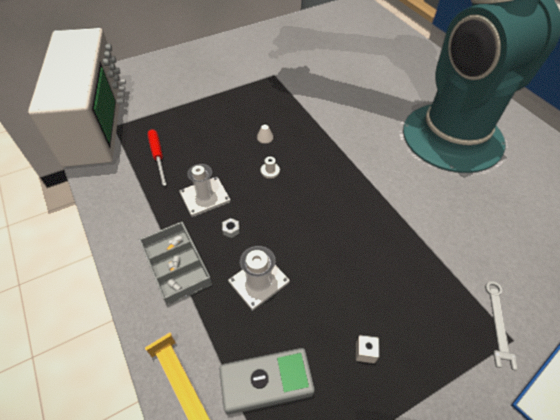

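```bash
python3 - <<'E'
from h import *
print(tri((226.2,173),(256.2,259)).round(4),tri((342.5,170.2),(197.5,169.3)).round(4))
a,b=[cv2.imread(f"pics/top{i}.png").astype(int) for i in(0,9)]
for n,u,v in[("block",137,222),("sleeve",337,250),("cone",383,270),("nut",290,183)]:
    print(n,abs(a-b)[v-14:v+14,u-14:u+14].mean().round(1))
E
```

```text
[0.683  0.1449 0.1026] [ 0.6946 -0.125   0.1052]
block 1.9
sleeve 1.7
cone 2.0
nut 2.0
```

```bash
python3 - <<'E'
from h import *
T=cv2.imread("pics/top9.png");S=cv2.imread("pics/scene9.png")
for a,b in[((226,173),(256,259)),((342,170),(198,169))]:
  for ra,rb in((11 if a[0]<300 else 8,12 if a[0]<300 else 8),):
    pa,ca=face(T,a,175,ra);pb,cb=face(S,b,190,rb)
    print(np.round(ca,1),np.round(cb,1),tri(ca,cb).round(4),[2*circ(plane(n,p,.102))[1].round(4) for n,p in(("top",pa),("scene",pb))])
print(np.round(ctrl.read_state()['dq'],3))
E
```

```text
[226.2 173. ] [256.4 259. ] [0.6828 0.1449 0.1025] [np.float64(0.0424), np.float64(0.0414)]
[342.9 170.3] [197.6 169.7] [ 0.6948 -0.1262  0.1027] [np.float64(0.0282), np.float64(0.027)]
[-0.001  0.002  0.006  0.     0.002  0.001  0.003]
```

Tops measure 102.5 and 102.7 mm, with 102 mm expected, and the circles have the right diameters. I'm handing in the job.

```bash
python3 -c "
from bench import ctrl;print(ctrl.close_job())"
```

```text
the job is handed in; nothing more can be done
None
```

All four spacers are loaded: the wide tube holds the wide long with the wide short on top, and the slim tube holds the slim long with the slim short on top. I let go of each one in the mouth of its tube. The arm was clear when I handed the job in, at about 27 s of the 99 s allowed. `close_job()` reports no verdict.

**Last checks**
- **Stack tops:** by two views, the tops stand at 102.5 mm (wide) and 102.7 mm (slim), against 102 mm expected. My first hand pick on the slim stack gave 105 mm; a contour fit corrected that to 102.7 mm.
- **Centring:** both tops lie within about 2 mm of the measured tube axes, and their circles match 42 and 28 mm.
- **Other parts:** the block, sleeve, cone and nut look the same in the top view before and after.

**Disagreement:** the two views put the wide tube's axis about 3 mm apart, so I aimed between them. No contact force showed on any insertion.

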